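# Set a knurled stop collar to a gauge

### The arm

A 6-joint arm with a two-finger parallel gripper is mounted at the origin on the work surface. World frame = base frame: x ahead of the robot, y to its left, z up, the work surface at z = 0. Lengths are in m, angles in rad, forces in N, time in s.
With the tool pointing down it reaches from about 0.375 to 0.9 m from the base axis. Payload 3.1 kg.
Tool frame: the origin (TCP) lies on the mounting face of the last link; the fingertips stand 182 mm ahead of it and the grasp point (between the pads) lies 164 mm ahead of it; z points along the fingers, y is the direction in which the jaws open and shut (so a half turn about z gives the same grasp; the last joint's range is limited). The gripper opens to 87 mm and grips with 3 to 60 N. Pads are 19 mm wide; open, the fingers measure 117 mm over their backs; the gripper's body (75 mm by 190 mm) begins 51 mm behind the grasp point.
Start: joints at [1.077, 0.527, 1.433, -0, 1.181, -0.178], TCP at [0.194, 0.594, 0.405] pointing down, gripper open.
Joint ranges: [-3.08, 3.08], [-0.75, 2.2], [0.22, 2.44], [-1.43, 4.57], [0, 2.65], [-2.85, 2.85]. Speed limits (rad/s): [2.79, 2.79, 3.14, 3.14, 3.14, 3.14].

### API

Orientations are given as a unit quaternion [x, y, z, w].
In Python, from rig import robot, camera, camera_model gives the robot as it stands.
- The arm moves only by the tool drive_tool, never from a script. Its argument "plan" is a list that holds one entry, the list of rows, each a list of 6 numbers: the shift along the world's x, y, z in units of 2.5 cm (1.0 is 2.5 cm), then the turn, a rotation vector about the world's x, y, z in units of 6 degrees (1.0 is 6 degrees). A call has 1 to 8 rows; each row shifts and turns the commanded pose from where the row before left it; what a row does not reach is not made up. A row lasts 1/8 s, in which the tool goes at most 62.5 mm and 10.7 degrees, less where a joint would pass 70% of its speed; a pose out of reach is approached as far as the arm can. A call with a number of a shift or a turn outside -1 to 1 is refused whole. A call with a gripper value outside its range is refused whole. "grip" is the closure, from 0 (fully open) to 1 (shut), set as the call begins (left out, the last holds). The fingers move at their own pace and stop on an object; "force" is the grip in N (left out, the last holds). Time passes only in rows, so rows that do not move let the fingers close. It gives the time, the measured TCP pose, the force and the opening at its end, in the units of the state.
- robot.get_obs(): the state, without advancing time (a new reading comes with each control period).
- camera(name): name is "scene" or "top"; returns the picture (384x512x3 uint8, red, green, blue); there is no depth.
- camera_model(name): a dict with "K" (3x3 intrinsics, pixels), "k1" (the pictures are not rectified: a ray, as slopes to the right and down, at radius r is drawn at 1 + k1 r^2 times it, then the intrinsics apply), "world_to_cam" (4x4, takes a point from world to camera coordinates). Camera axes: x right, y up, looking along -z (the intrinsics and any distortion apply to the point x, -y, -z); pixel columns grow to the right and rows downward; lengths in m; the calibration is good to about 2 mm. A picture is of the moment at which its call begins. camera_model takes no time and is no camera call.
- robot.hand_in(): hands the job in, once; it reports no verdict.
The state is a dict: "time": time; "q": joint angles; "joint_velocities": joint speeds; "joint_torque": joint torques, N m; "position": TCP position; "tool_rot": TCP orientation; "ft_force": force on the tool from outside, world axes, zero at the start; "moment": the same for the moment, N m; "grip_width": finger opening in m.
Only numpy, scipy, OpenCV 4.12 (cv2) and the standard library are available. Lean on these libraries where they do the work, as an engineer would, in place of code of your own. Each camera call takes 0.05 s, during which the arm holds its last target.

### The job

Slide the fork-ended setting gauge, fork first, into the channel in the threaded post's foot until the fork is fully home around the post, under the raised collar. Then spin the knurled collar down the thread until it rests snugly on the gauge's two sprung pins with a light nip of about 10 N (never above 25 N), and let go, leaving the gauge home under it. Do not shift the finial, the bowl or the tin.

Things in the scene. Friction and masses are not known exactly. Their poses are not given: they have to be found in the camera images.
- stand: Olive cast foot fixed to the bench with an upright steel threaded post. Origin: on the bench at the post's axis; z up. Post 19 mm thick, top 98 mm above the bench; its lowest 30 mm is a plain boss 24 mm thick, against which the root of the gauge's fork stops. Foot spans x -60 to +57, y -42 to +42 mm, 14 mm high (22 mm behind the post).
- channel_mouth (a point): Middle of the flared mouth of the foot's channel, on the bench, 60 mm to the stand's -x of the post. The channel is 47 mm wide, between two rails 14 mm high, with bare bench as floor; it runs along the stand's x. The gauge goes in moving along the stand's +x.
- collar: Knurled steel collar on the post, 46 mm diameter, 34 mm tall. Origin: on the axis at its underside; turns with it. Right-hand coarse thread, 15 mm a turn: clockwise from above lowers it, 2.4 mm per rad. Its underside starts 48.5 to 51 mm above the bench, 2.5 to 11 mm above the gauge's pins, so it needs several part turns with regrips.
- collar_grip (a point): On the collar's axis, 24 mm above its underside: grip here or higher, so that the fingertips stay clear of the gauge. Thread drag is about 0.05 N m either way, so the collar stays where it is left. Once it bears on the gauge's pins the drag grows by roughly 0.013 N m per N of nip; read it during or just after a slow small turn.
- gauge: Loose steel setting gauge, about 0.6 kg: flat bar 14 mm high along its x: tail 26 mm wide from x = -110 to -62 mm, head 44 mm wide to +8 mm, slotted 29 mm wide from x = -12 mm on, leaving two prongs. Origin: underside, middle of the fork. Home, the slot's root touches the post's boss and the origin lies on the stand's, x axes parallel (side play 1.5 mm either way).
- gauge_grip (a point): Centre of the gauge's aluminium grip block near its tail, 26 mm above its underside, 92 mm behind the fork's middle: block 34 mm long in the gauge's x, 26 mm wide in y, sides flush with the tail, top 38 mm high.
- gauge_fork (a point): Middle of the fork, 14 mm above the underside. On each prong, 18 mm to either side, stands a measuring pin 7 mm in diameter. The two tops are level, set by hand somewhere between 40 and 46 mm above the bench: not reported, to be found by feel. They are sprung as one: 12 N per mm (both together) from first touch, 3 mm of travel, then solid.
- finial: Bystander: turned wooden finial, 52 mm diameter, 60 mm tall; origin under its centre.
- bowl: Bystander: dark wooden bowl, 100 mm diameter, 45 mm tall; origin under its centre.
- wax_tin: Bystander: flat dark tin, 70 x 50 x 25 mm; origin under its centre.
Not all that is in view belongs to the job. Of the things like the stand, leave any that is purple; of the rest the larger one is meant.

How it is judged:
On the way:
1. the gauge is home in the channel, the collar still clear above it (x of gauge in the frame of stand between -0.0035 and 0.0035 m and y of gauge in the frame of stand between -0.003 and 0.003 m and angle between the x axis of gauge and the x axis of stand, either way round below 0.09 rad and angle between gauge's own z axis and vertical below 0.04 rad and height (world z) of gauge below 0.003 m and contact force between collar and gauge below 0.5 N), for 0.3 s.
At the end, for the whole second after the job is handed in: The gauge lies flat and home in the channel (origin within 3.5 mm along and 3 mm across of its home place, x axes within 5 degrees), the collar bears on its pins with 3 to 20 N, and both are at rest (x of gauge in the frame of stand between -0.0035 and 0.0035 m and y of gauge in the frame of stand between -0.003 and 0.003 m and angle between the x axis of gauge and the x axis of stand, either way round below 0.09 rad and angle between gauge's own z axis and vertical below 0.04 rad and height (world z) of gauge below 0.003 m and contact force between collar and gauge between 3 and 20 N and angular speed of collar below 0.05 rad/s and linear speed of gauge below 0.01 m/s); the robot touches nothing.
It fails at once if the collar is forced onto the gauge's pins (over 25 N) (contact force between collar and gauge above 25 N).
It fails at once if the finial is shifted by more than 15 mm (distance of finial from where it was at the start of the episode above 0.015 m).
It fails at once if the bowl is shifted by more than 15 mm (distance of bowl from where it was at the start of the episode above 0.015 m).
It fails at once if the wax tin is shifted by more than 15 mm (distance of wax_tin from where it was at the start of the episode above 0.015 m).
It also fails if it takes over 72 s, if anything falls off the work surface, if the arm or the gripper's body presses on something with over 40 N, if the wrist force passes 120 N, or if a joint passes its speed limit or range.

## Working session

There is one attempt and no reset: what is moved stays moved. The work goes in short steps, Python scripts to look and compute and a tool call to move; the robot and the scene stay as the last step left them, time stands still between calls to the robot, and variables do not carry over. Pictures are saved under pics/ and viewed, and the job is handed in when it is done.

Besides the shell and the picture viewer there is one more tool, called as name([rows], argument=value, ...), one row to a line, values as JSON. drive_tool: Moves the arm, as the interface text tells. Shifts and turns lie within -1 to 1; 1 stands for 2.5 cm of shift or 6 degrees of turn. Its arguments: {"type":"object","properties":{"plan":{"type":"array","items":{"type":"array","items":{"type":"array","items":{"type":"number","minimum":-1,"maximum":1}}}},"grip":{"type":"number"},"force":{"type":"number"}},"required":["plan"]}

```bash
ls; mkdir -p pics
python3 - <<'E'
from rig import robot,camera,camera_model
import cv2
print(robot.get_obs())
for n in("scene","top"):
    im=camera(n); cv2.imwrite(f"pics/{n}0.png",im[:,:,::-1]); print(camera_model(n))
E
```

```text
pics
{'time': 0.0, 'q': array([ 1.07649465e+00,  5.28458493e-01,  1.43390464e+00, -1.05819026e-05,
        1.18140191e+00, -1.78504670e-01]), 'joint_velocities': array([ 6.80015882e-04, -1.89561812e-04,  3.74481051e-04, -6.87324696e-05,
       -2.19437487e-03,  3.26593250e-04]), 'joint_torque': array([-9.42417537e-04, -4.40046072e+01, -1.76587415e+01,  6.30983664e-02,
        5.82568045e-02, -1.95998991e-04]), 'position': array([0.19391745, 0.5937906 , 0.40377518]), 'tool_rot': array([ 1.57241119e-01,  9.87559644e-01, -1.02692604e-03, -3.53927799e-04]), 'ft_force': array([ 0.40935953, -0.85765151, -0.08297744]), 'moment': array([ 0.01355378,  0.00234613, -0.05909478]), 'grip_width': 0.08671182593032088}
{'K': array([[495.00122325,   0.        , 250.88328748],
       [  0.        , 495.00122325, 185.55311377],
       [  0.        ,   0.        ,   1.        ]]), 'k1': -0.18397024843401505, 'world_to_cam': array([[-0.4588094 ,  0.88834053, -0.01857539,  0.2847561 ],
       [-0.57625422, -0.28158035,  0.76723111,  0.31045183],
       [ 0.67633203,  0.36271699,  0.64110169, -1.6947642 ],
       [ 0.        ,  0.        ,  0.        ,  1.        ]])}
{'K': array([[371.75415016,   0.        , 246.21679963],
       [  0.        , 371.75415016, 186.94812301],
       [  0.        ,   0.        ,   1.        ]]), 'k1': -0.09940385338847937, 'world_to_cam': array([[-0.06339207, -0.99798173,  0.00373127,  0.03948695],
       [ 0.97654081, -0.06125831,  0.20643516, -0.63324584],
       [-0.20578994,  0.01673009,  0.97845317, -0.95767275],
       [ 0.        ,  0.        ,  0.        ,  1.        ]])}
```

View pics/scene0.png

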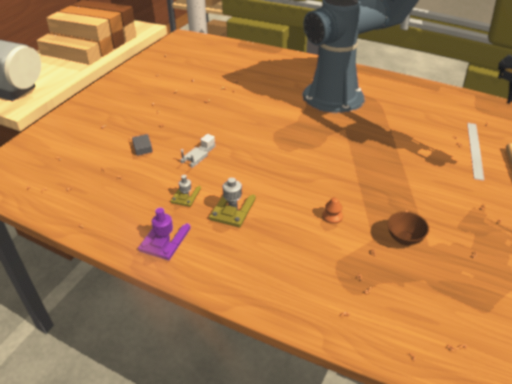

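View pics/top0.png

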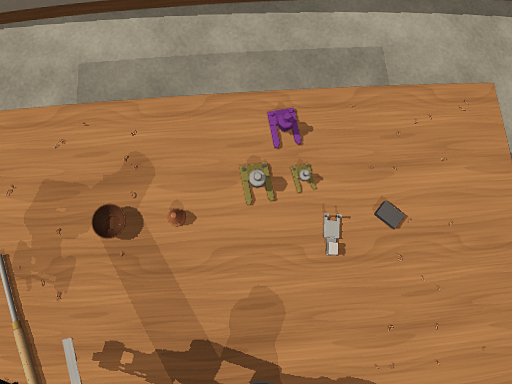

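The stand-like things in the top view are purple at (285,120), the larger olive one at (257,178) and a small olive one at (305,175). I choose the larger olive. The gauge is at (332,232). Next I take a close crop.

Run:
```python
import cv2
a=cv2.imread("pics/top0.png"); 
cv2.imwrite("pics/c1.png",cv2.resize(a[150:265,225:375],None,fx=5.2,fy=5.2,interpolation=cv2.INTER_CUBIC))
a=cv2.imread("pics/scene0.png"); 
cv2.imwrite("pics/c2.png",cv2.resize(a[125:235,120:270],None,fx=5.2,fy=5.2,interpolation=cv2.INTER_CUBIC))
```

```text
(no output)
```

View pics/c1.png

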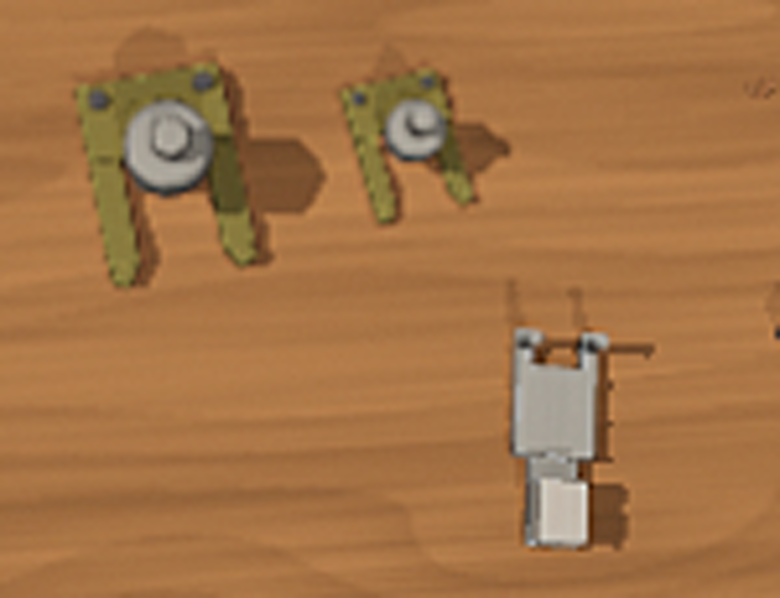

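View pics/c2.png

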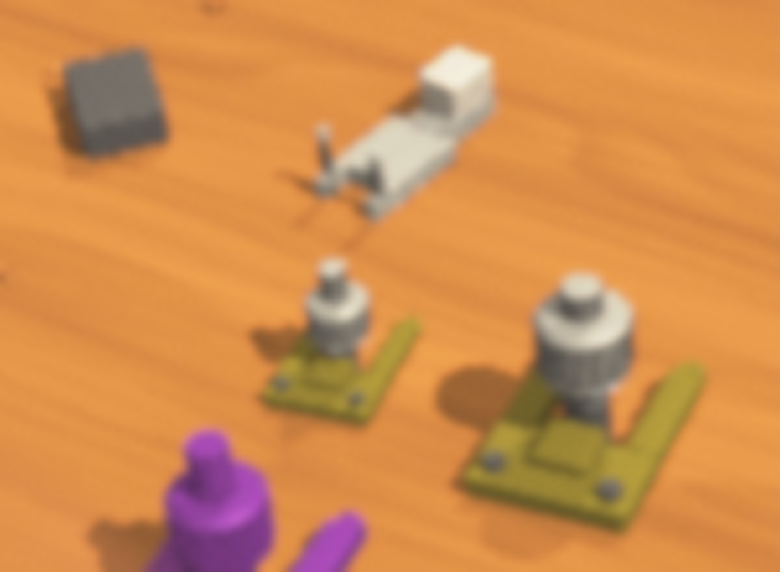

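```bash
cat > h.py <<'E'
import numpy as np, cv2
from rig import robot,camera,camera_model
from scipy.optimize import least_squares
def proj(P,n):
    m=camera_model(n); P=np.atleast_2d(P)
    c=P@m["world_to_cam"][:3,:3].T+m["world_to_cam"][:3,3]
    s=np.c_[c[:,0],-c[:,1]]/(-c[:,2:3])
    s=s*(1+m["k1"]*(s**2).sum(1,keepdims=True))
    return s*m["K"][0,0]+m["K"][:2,2]
def place(L,p):
    L=np.atleast_2d(np.array(L,float))/1000; c,s=np.cos(p[2]),np.sin(p[2])
    return np.c_[p[0]+c*L[:,0]-s*L[:,1],p[1]+s*L[:,0]+c*L[:,1],L[:,2]]
def fit(corr,x0):
    # corr: list (cam, local, px)
    def f(p): return np.concatenate([proj(place(l,p),c)[0]-np.array(u) for c,l,u in corr])
    r=least_squares(f,x0,loss="soft_l1",x_scale=[.01,.01,.1])
    return r.x,f(r.x).reshape(-1,2)
def crop(im,o,f): # o=(u0,v0,u1,v1)
    return cv2.resize(im[o[1]:o[3],o[0]:o[2]],None,fx=f,fy=f,interpolation=cv2.INTER_CUBIC)
def tocrop(u,o,f): return (np.asarray(u)-[o[0],o[1]]+.5)*f-.5
def fromcrop(x,o,f): return (np.asarray(x)+.5)/f-.5+np.array([o[0],o[1]])
def box(x0,x1,y0,y1,z0,z1):
    return [[(x,y,z) for x,y in((x0,y0),(x1,y0),(x1,y1),(x0,y1),(x0,y0))] for z in(z0,z1)]
def circ(r,z): return [[(r*np.cos(t),r*np.sin(t),z) for t in np.linspace(0,6.283,40)]]
STAND=box(-60,57,-42,42,0,14)+circ(23,84)+circ(9.5,98)+[[(-60,-23.5,14),(0,-23.5,14)],[(-60,23.5,14),(0,23.5,14)]]
def gauge(h=43): 
    c=[[(x+3.5*np.cos(t),y+3.5*np.sin(t),h) for t in np.linspace(0,6.283,20)] for x,y in((0,18),(0,-18))]
    out=[(-110,-13),(-62,-13),(-62,-22),(8,-22),(8,-14.5),(-12,-14.5),(-12,14.5),(8,14.5),(8,22),(-62,22),(-62,13),(-110,13),(-110,-13)]
    return [[(x,y,14) for x,y in out]]+box(-109,-75,-13,13,14,38)+c
def overlay(im,n,o,f,items):
    a=crop(im,o,f)
    for lines,p,col in items:
        for l in lines:
            q=tocrop(proj(place(l,p),n),o,f)
            cv2.polylines(a,[np.round(q*8).astype(int)],False,col,1,cv2.LINE_AA,3)
    return a
E
cat > m1.py <<'E'
from h import *
T=(225,150,375,265);S=(120,125,270,235);f=5.2
t=lambda l,x:("top",l,fromcrop(x,T,f)); s=lambda l,x:("scene",l,fromcrop(x,S,f))
sc=[t((0,0,98),(171,137)),t((57,42,14),(78,90)),t((57,-42,14),(217,66)),s((0,0,98),(582,285)),s((57,42,14),(622,513)),s((57,-42,14),(462,480))]
gc=[t((-75,13,38),(541,480)),t((-75,-13,38),(588,480)),t((-109,-13,38),(588,545)),t((-62,22,14),(513,455)),t((8,22,14),(516,332)),t((8,-22,14),(606,335)),
 s((-75,-13,38),(422,78)),s((-75,13,38),(467,97)),s((-109,13,38),(492,62)),s((8,22,14),(380,208)),s((8,-22,14),(325,185))]
ps,r1=fit(sc,[.6,0,0]);pg,r2=fit(gc,[.5,-.15,0])
print(ps,r1.round(1).tolist());print(pg,r2.round(1).tolist())
import json;json.dump([list(ps),list(pg)],open("poses.json","w"))
for n,o in(("top",T),("scene",S)):
    im=cv2.imread(f"pics/{n}0.png")
    cv2.imwrite(f"pics/ov_{n}.png",overlay(im,n,o,f,[(STAND,ps,(0,0,255)),(gauge(),pg,(255,0,0))]))
E
python3 m1.py
```

```text
[ 0.65668672 -0.03234772  0.11626874] [[0.1, -0.3], [-0.7, -0.6], [0.7, -0.9], [-0.1, -0.6], [0.8, -0.0], [0.1, -1.6]]
[ 0.54512281 -0.23887425 -0.11555462] [[-0.5, -0.4], [-0.3, 0.1], [-0.4, -0.1], [-0.1, 0.2], [-0.3, -0.6], [-2.5, -0.4], [-0.2, -1.2], [-1.9, -2.1], [0.4, -1.0], [-0.1, -1.2], [-1.4, -1.8]]
```

View pics/ov_top.png

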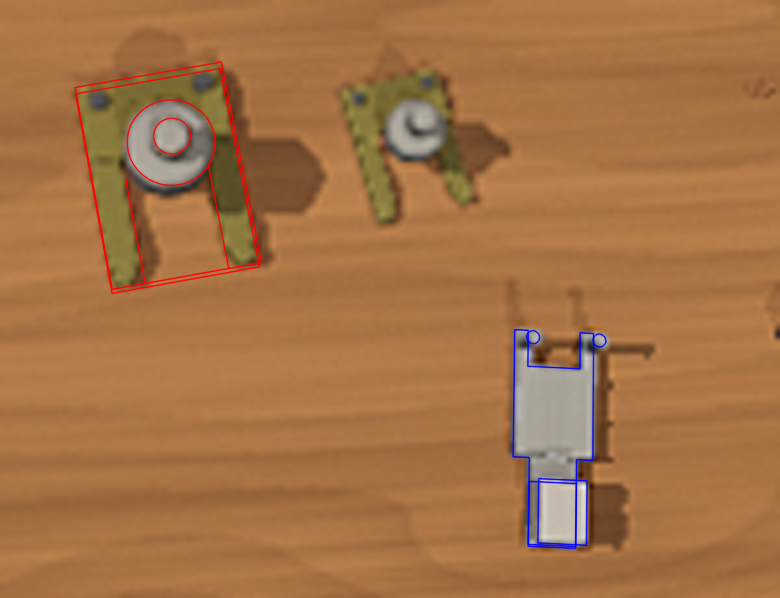

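View pics/ov_scene.png

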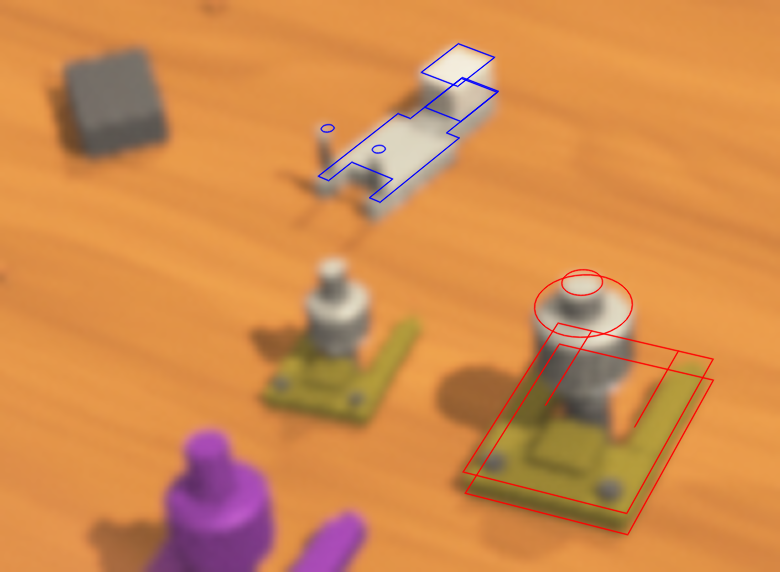

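```bash
cat > m2.py <<'E'
from h import *
exec(open("m1.py").read().split("ps,r1")[0])
def F(p):
    off={"top":p[6:8],"scene":p[8:10]}
    return np.concatenate([(proj(place(l,q),c)[0]+off[c]-np.array(u)) for q,C in((p[:3],sc),(p[3:6],gc)) for c,l,u in C]+[p[6:10]/3])
r=least_squares(F,[.65,-.03,.11,.545,-.239,-.11,0,0,0,0],loss="soft_l1",x_scale=[.01,.01,.1]*2+[1]*4)
print(r.x.round(4)); print(r.fun[:-4].reshape(-1,2).round(1).tolist())
ps,pg=r.x[:3],r.x[3:6]
import json;json.dump([list(ps),list(pg)],open("poses.json","w"))
gg=place((-92,0,26),pg)[0]; print("grip",gg)
o=robot.get_obs(); print("delta units", ((gg+[0,0,.164])-o["position"])/.025, "turn",(np.pi/2+pg[2]-1.255)/np.radians(6))
# other things (top), on z
for nm,u,z in(("small",(305,175),.06),("tin",(391,214),.02),("finial",(178,217),.05)):
    q=least_squares(lambda a:proj([a[0],a[1],z],"top")[0]-u,[.6,0]).x; print(nm,q.round(3))
E
python3 m2.py
```

```text
[ 0.6553 -0.0354  0.1189  0.5444 -0.2416 -0.1179 -0.6217  0.0526  0.8514
  1.6388]
[[0.6, 0.2], [-0.3, -0.1], [1.1, -0.5], [-0.0, 0.4], [0.9, 0.9], [0.2, -0.7], [-0.2, -0.1], [0.0, 0.3], [-0.1, 0.2], [0.2, 0.4], [0.0, -0.3], [-2.1, -0.1], [0.0, 0.1], [-1.7, -0.8], [0.6, 0.3], [0.1, 0.0], [-1.2, -0.5]]
grip [ 0.45305621 -0.23077527  0.026     ]
delta units [ 10.36463397 -32.98412446  -8.55443559] turn 1.8899899576394874
small [ 0.66  -0.167]
tin [ 0.538 -0.413]
finial [0.565 0.193]
```

drive_tool([
  [[1,-1,0,0,0,0.5],[1,-1,0,0,0,0.5],[1,-1,0,0,0,0.5],[1,-1,0,0,0,0.4],[1,-1,0,0,0,0],[1,-1,0,0,0,0],[1,-1,0,0,0,0],[1,-1,0,0,0,0]],
], grip=0)

```text
time: 1.1
position: [0.3947, 0.3931, 0.4044]
tool_rot: [0.058, 0.998, -0.0, -0.0]
ft_force: [0.4, 0.1, -0.5]
grip_width: 0.087
```

drive_tool([
  [[1,-1,0,0,0,0],[1,-1,0,0,0,0],[0.36,-1,0,0,0,0],[0,-1,0,0,0,0],[0,-1,0,0,0,0],[0,-1,0,0,0,0],[0,-1,0,0,0,0],[0,-1,0,0,0,0]],
])

```text
time: 2.1
position: [0.4529, 0.1933, 0.4044]
tool_rot: [0.058, 0.998, -0.0, -0.0]
ft_force: [0.9, 0.3, -0.7]
grip_width: 0.0874
```

drive_tool([
  [[0,-1,0,0,0,0],[0,-1,0,0,0,0],[0,-1,0,0,0,0],[0,-1,0,0,0,0],[0,-1,0,0,0,0],[0,-1,0,0,0,0],[0,-1,0,0,0,0],[0,-1,0,0,0,0]],
])

```text
time: 3.1
position: [0.4528, -0.0067, 0.4045]
tool_rot: [0.058, 0.998, 0.0, -0.0]
ft_force: [-0.1, 0.3, -0.5]
grip_width: 0.0869
```

drive_tool([
  [[0,-1,0,0,0,0],[0,-1,0,0,0,0],[0,-1,-0.5,0,0,0],[0,-1,-0.5,0,0,0],[0,-1,-1,0,0,0],[0,-1,-1,0,0,0],[0,-1,-1,0,0,0],[0,-1,-1,0,0,0]],
])

```text
time: 4.1
position: [0.453, -0.2067, 0.2788]
tool_rot: [0.058, 0.998, 0.0, -0.0]
ft_force: [-0.4, 0.8, 1.0]
grip_width: 0.0871
```

drive_tool([
  [[0,-0.98,0,0,0,0],[0,0,0,0,0,0],[0,0,0,0,0,0]],
])

```text
time: 4.47
position: [0.4528, -0.2297, 0.2797]
tool_rot: [0.058, 0.998, 0.0, -0.0]
ft_force: [0.2, 0.3, -0.0]
grip_width: 0.0871
```

```bash
cat > st.py <<'E'
from h import *
o=robot.get_obs(); q=o["tool_rot"]
from scipy.spatial.transform import Rotation as R
M=R.from_quat(q).as_matrix()
print("t",round(o["time"],2),"grasp",(o["position"]+.164*M[:,2]).round(4),"jaw",round(np.degrees(np.arctan2(M[1,1],M[0,1])),2),"tilt",M[:2,2].round(4),"F",o["ft_force"].round(2),"M",o["moment"].round(3),"w",round(o["grip_width"],4),"q6",o["q"][[0,5]].round(2))
E
python3 st.py
python3 - <<'E'
from h import *
for n in("top","scene"):
    cv2.imwrite(f"pics/{n}1.png",camera(n)[:,:,::-1])
import json
ps,pg=json.load(open("poses.json"))
a=cv2.imread("pics/top1.png");b=cv2.imread("pics/scene1.png")
A=crop(a,(300,190,375,265),5);B=crop(b,(130,110,250,185),5)[:375]
cv2.imwrite("pics/c3.png",A);cv2.imwrite("pics/c4.png",B)
E
```

```text
t 4.47 grasp [ 0.4526 -0.2296  0.1157] jaw 83.3 tilt [-0.0008  0.001 ] F [ 0.16  0.27 -0.  ] M [ 0.039  0.039 -0.02 ] w 0.0871 q6 [-0.69 -2.14]
```

View pics/c3.png

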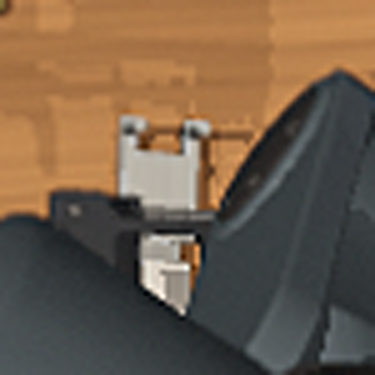

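View pics/c4.png

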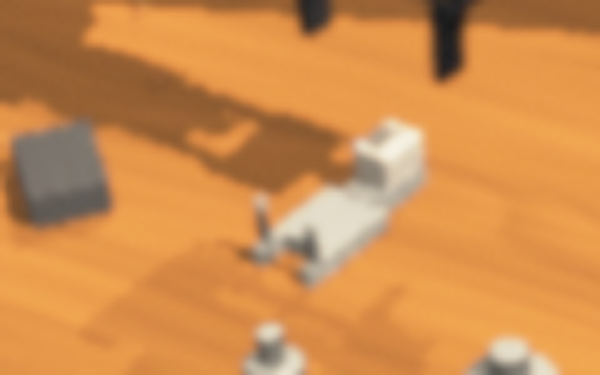

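The fingers straddle the grip block, with fingertips in the scene crop at (315,25) and (447,75) and the block below centre at (390,160). I descend.

drive_tool([
  [[0,0,-1,0,0,0],[0,0,-1,0,0,0],[0,0,-1,0,0,0],[0,0,-0.5,0,0,0],[0,0,0,0,0,0],[0,0,0,0,0,0]],
])

```text
time: 5.32
position: [0.4534, -0.2304, 0.193]
tool_rot: [0.058, 0.998, -0.0, 0.001]
ft_force: [-1.0, -0.3, -0.6]
grip_width: 0.0873
```

drive_tool([
  [[0,0,0,0,0,0],[0,0,0,0,0,0],[0,0,0,0,0,0],[0,0,0,0,0,0],[0,0,0,0,0,0]],
], grip=1, force=10)

```text
time: 5.95
position: [0.453, -0.2304, 0.1923]
tool_rot: [0.058, 0.998, -0.0, 0.0]
ft_force: [0.3, -0.4, 0.7]
grip_width: 0.0448
```

```bash
python3 st.py
```

```text
t 5.95 grasp [ 0.4531 -0.2305  0.0283] jaw 83.3 tilt [ 0. -0.] F [ 0.33 -0.45  0.71] M [-0.031 -0.037 -0.004] w 0.0448 q6 [-0.69 -2.14]
```

drive_tool([
  [[0,0,0,0,0,0],[0,0,0,0,0,0],[0,0,0,0,0,0],[0,0,0,0,0,0]],
])

```text
time: 6.45
position: [0.453, -0.2303, 0.1922]
tool_rot: [0.058, 0.998, 0.0, -0.0]
ft_force: [-0.4, -0.0, -0.7]
grip_width: 0.026
```

drive_tool([
  [[0,0,0,0,0,0],[0,0,0,0,0,0],[0,0,0,0,0,0]],
], force=40)

```text
time: 6.82
position: [0.453, -0.2303, 0.1922]
tool_rot: [0.058, 0.998, 0.0, -0.0]
ft_force: [-0.4, -0.4, -0.6]
grip_width: 0.0255
```

```bash
python3 st.py
```

```text
t 6.83 grasp [ 0.453  -0.2303  0.0282] jaw 83.3 tilt [-0.0002  0.0002] F [-0.38 -0.42 -0.57] M [ 0.131 -0.004 -0.058] w 0.0255 q6 [-0.69 -2.14]
```

drive_tool([
  [[0,0.4,0,0,0,0],[0,0.7,0,0,0,0],[0,0.9,0,0,0,0],[0,0.9,0,0,0,0],[0,0.9,0,0,0,0.25],[0.2,0.9,0,0,0,0.5],[0.2,0.9,0,0,0,0.5],[0.2,0.7,0,0,0,0.5]],
])

```text
time: 7.82
position: [0.4675, -0.0708, 0.1922]
tool_rot: [-0.035, 0.999, 0.0, -0.001]
ft_force: [-0.5, -1.6, -2.5]
grip_width: 0.0259
```

drive_tool([
  [[0.2,0.5,0,0,0,0.5],[0.06,0.13,0,0,0,0],[0,0,0,0,0,0],[0,0,0,0,0,0]],
])

```text
time: 8.32
position: [0.4743, -0.0572, 0.1922]
tool_rot: [-0.059, 0.998, 0.0, -0.0]
ft_force: [0.4, 2.6, -1.1]
grip_width: 0.0258
```

```bash
python3 st.py
python3 - <<'E'
from h import *
import json
ps,pg=json.load(open("poses.json"))
o=robot.get_obs();M=[0]
jaw=np.radians(96.8)
for n,C,f in(("top",(215,140,315,225),7),("scene",(150,130,270,235),5.5)):
    im=camera(n)[:,:,::-1].copy(); cv2.imwrite(f"pics/{n}2.png",im)
    cv2.imwrite(f"pics/c_{n}2.png",crop(im,C,f))
E
```

```text
t 8.32 grasp [ 0.4742 -0.0571  0.0282] jaw 96.77 tilt [-0.0007  0.0005] F [ 0.38  2.58 -1.14] M [0.382 0.025 0.14 ] w 0.0258 q6 [-0.35 -2.04]
```

View pics/c_top2.png

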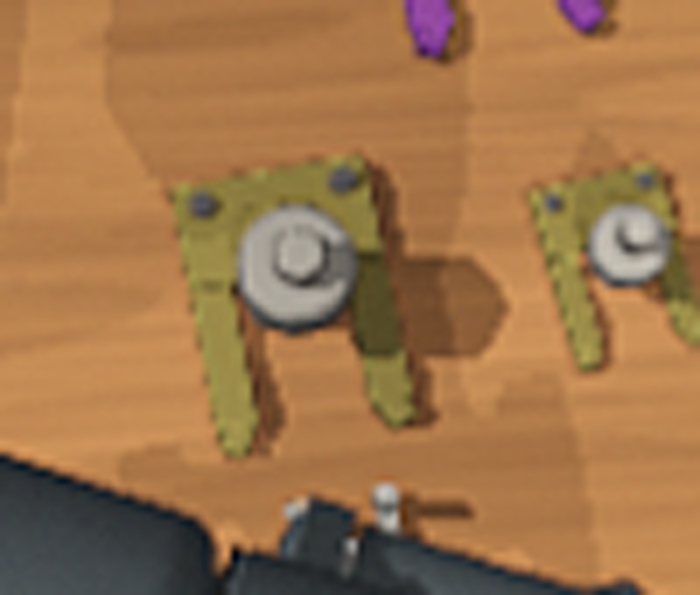

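View pics/c_scene2.png

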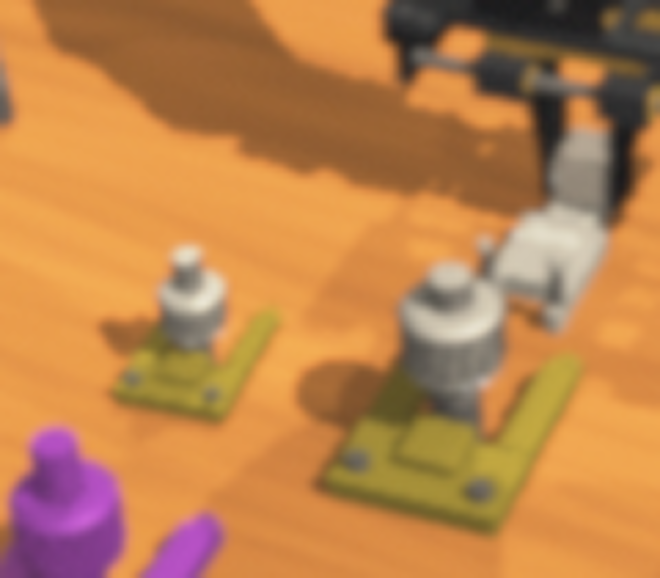

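Run:
```python
from h import *
import json
ps,pg=json.load(open("poses.json")); y=np.radians(6.77)
pg=[.4742+.092*np.cos(y),-.0571+.092*np.sin(y),y]
for n,C,f in(("top",(215,140,290,225),9),("scene",(200,150,270,235),9)):
    im=cv2.imread(f"pics/{n}2.png")
    cv2.imwrite(f"pics/ov_{n}2.png",cv2.resize(overlay(im,n,C,f,[(STAND,ps,(0,0,255)),(gauge(),pg,(255,0,0))]),None,fx=.78,fy=.78))
```

```text
(no output)
```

View pics/ov_top2.png

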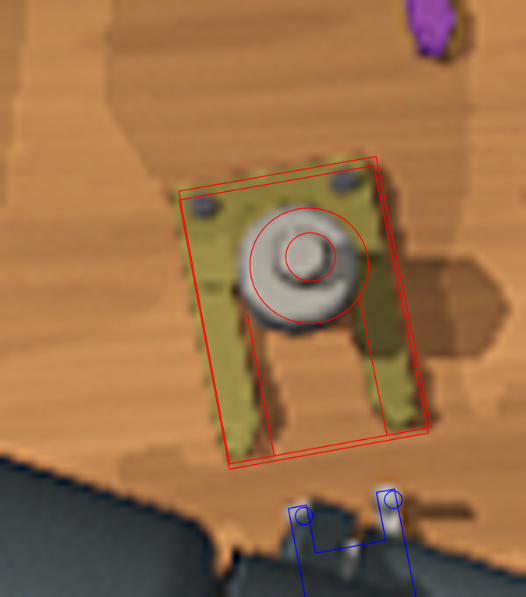

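View pics/ov_scene2.png

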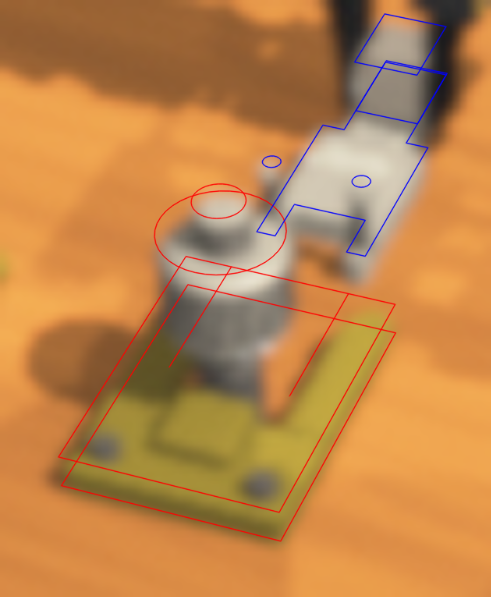

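drive_tool([
  [[0.2,0.06,0,0,0,0],[0.2,0.04,0,0,0,0],[0.2,0.04,0,0,0,0],[0.2,0.02,0,0,0,0],[0.2,0.02,0,0,0,0],[0.2,0.02,0,0,0,0]],
])

```text
time: 9.18
position: [0.5049, -0.0521, 0.1922]
tool_rot: [-0.059, 0.998, 0.0, -0.0]
ft_force: [-2.1, -0.1, -0.3]
grip_width: 0.0255
```

drive_tool([
  [[0.1,0.012,0,0,0,0],[0.1,0.012,0,0,0,0],[0.1,0.012,0,0,0,0],[0.1,0.012,0,0,0,0]],
])

```text
time: 9.68
position: [0.5145, -0.0508, 0.1922]
tool_rot: [-0.059, 0.998, 0.0, -0.0]
ft_force: [-3.3, 0.5, -0.1]
grip_width: 0.0255
```

```bash
python3 st.py
python3 - <<'E'
from h import *
for n,C,f in(("top",(215,140,300,225),7),("scene",(190,140,270,235),6)):
    im=camera(n)[:,:,::-1].copy(); cv2.imwrite(f"pics/{n}3.png",im)
    cv2.imwrite(f"pics/c_{n}3.png",crop(im,C,f))
E
```

```text
t 9.68 grasp [ 0.5144 -0.0508  0.0282] jaw 96.82 tilt [-0.0006  0.0002] F [-3.31  0.45 -0.13] M [0.076 0.486 0.063] w 0.0255 q6 [-0.31 -2.  ]
```

View pics/c_top3.png

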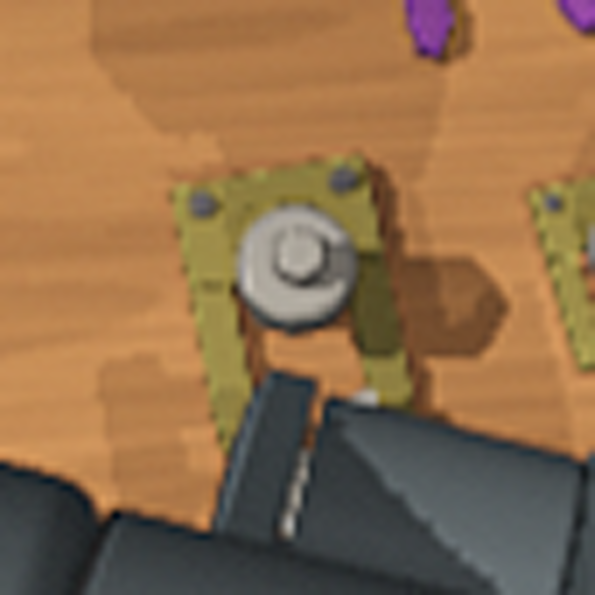

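View pics/c_scene3.png

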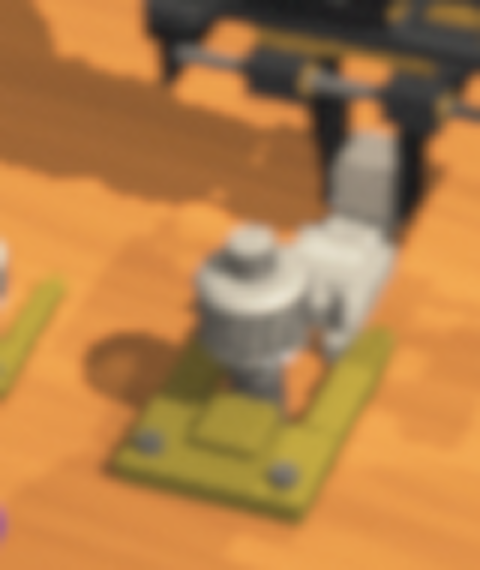

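The prongs are inside the channel and the side force is small. I go on.

drive_tool([
  [[0.15,0.018,0,0,0,0],[0.2,0.024,0,0,0,0],[0.2,0.024,0,0,0,0],[0.2,0.024,0,0,0,0],[0.2,0.024,0,0,0,0]],
])

```text
time: 10.4
position: [0.5385, -0.048, 0.1922]
tool_rot: [-0.059, 0.998, 0.0, -0.0]
ft_force: [-4.9, 0.6, -0.2]
grip_width: 0.0258
```

drive_tool([
  [[0.2,0.024,0,0,0,0],[0.2,0.024,0,0,0,0],[0.1,0.012,0,0,0,0],[0.1,0.012,0,0,0,0],[0,0,0,0,0,0]],
])

```text
time: 11.02
position: [0.5536, -0.0462, 0.1922]
tool_rot: [-0.059, 0.998, 0.0, 0.0]
ft_force: [-2.3, 1.5, -0.3]
grip_width: 0.026
```

```bash
python3 st.py
```

```text
t 11.03 grasp [ 0.5537 -0.0462  0.0282] jaw 96.81 tilt [0.0007 0.    ] F [-2.34  1.5  -0.34] M [0.494 0.531 0.226] w 0.026 q6 [-0.28 -1.97]
```

drive_tool([
  [[0.06,0.007,0,0,0,0],[0.06,0.007,0,0,0,0],[0.06,0.007,0,0,0,0],[0.06,0.007,0,0,0,0]],
])

```text
time: 11.52
position: [0.5592, -0.0455, 0.1922]
tool_rot: [-0.059, 0.998, 0.0, -0.0]
ft_force: [-4.8, 1.7, 0.2]
grip_width: 0.026
```

drive_tool([
  [[0.04,0.005,0,0,0,0],[0.04,0.005,0,0,0,0]],
])

```text
time: 11.78
position: [0.5612, -0.0453, 0.1922]
tool_rot: [-0.059, 0.998, 0.0, -0.0]
ft_force: [-5.0, 2.8, -0.1]
grip_width: 0.026
```

drive_tool([
  [[0.04,0.005,0,0,0,0],[0.04,0.005,0,0,0,0]],
])

```text
time: 12.02
position: [0.5632, -0.045, 0.1922]
tool_rot: [-0.059, 0.998, 0.0, -0.0]
ft_force: [-4.6, 2.2, 1.0]
grip_width: 0.0256
```

drive_tool([
  [[0.04,0.015,0,0,0,0],[0.04,0.015,0,0,0,0]],
])

```text
time: 12.28
position: [0.5653, -0.0445, 0.1922]
tool_rot: [-0.059, 0.998, -0.0, -0.0]
ft_force: [-6.1, -0.9, 1.5]
grip_width: 0.0257
```

drive_tool([
  [[0.03,0.004,0,0,0,0],[0.03,0.004,0,0,0,0]],
])

```text
time: 12.52
position: [0.5658, -0.0445, 0.1922]
tool_rot: [-0.06, 0.998, 0.0, -0.002]
ft_force: [-8.5, -2.3, 2.6]
grip_width: 0.0261
```

drive_tool([
  [[0.03,0.004,0,0,0,0],[0.03,0.004,0,0,0,0]],
])

```text
time: 12.78
position: [0.5664, -0.0444, 0.1922]
tool_rot: [-0.06, 0.998, 0.0, -0.003]
ft_force: [-11.2, -3.7, 6.1]
grip_width: 0.0256
```

drive_tool([
  [[-0.04,-0.004,0,0,0,0],[0,0,0,0,0,0]],
])

```text
time: 13.02
position: [0.566, -0.0444, 0.1922]
tool_rot: [-0.059, 0.998, 0.0, -0.002]
ft_force: [-8.5, -1.0, 3.7]
grip_width: 0.0257
```

drive_tool([
  [[0,0,0,0,0,0],[0,0,0,0,0,0],[0,0,0,0,0,0],[0,0,0,0,0,0],[0,0,0,0,0,0],[0,0,0,0,0,0]],
], grip=0)

```text
time: 13.78
position: [0.5674, -0.044, 0.1922]
tool_rot: [-0.059, 0.998, -0.0, 0.0]
ft_force: [-0.0, 0.6, -1.4]
grip_width: 0.0777
```

```bash
python3 st.py
python3 - <<'E'
from h import *
for n,C,f in(("top",(215,140,300,225),7),("scene",(190,140,270,235),6)):
    im=camera(n)[:,:,::-1].copy(); cv2.imwrite(f"pics/{n}4.png",im)
    cv2.imwrite(f"pics/c_{n}4.png",crop(im,C,f))
E
```

```text
t 13.78 grasp [ 0.5674 -0.0441  0.0282] jaw 96.81 tilt [ 0.0002 -0.    ] F [-0.05  0.58 -1.41] M [ 0.006  0.01  -0.005] w 0.0777 q6 [-0.27 -1.96]
```

View pics/c_scene4.png

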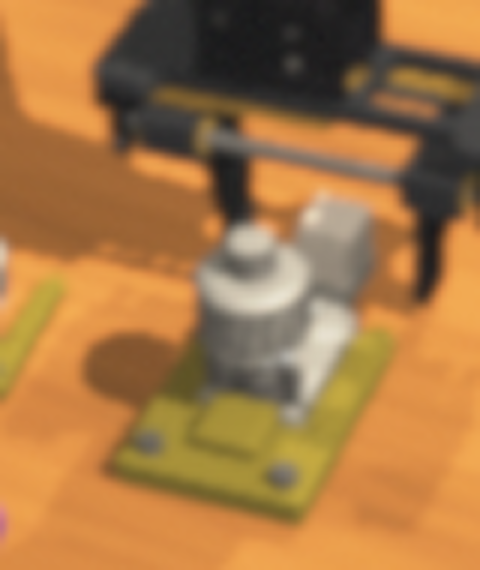

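drive_tool([
  [[0,0,0.6,0,0,0],[0,0,1,0,0,0],[0,0,1,0,0,0],[0,0,1,0,0,0.9],[0,0,0.9,0,0,1],[0,0,0,0,0,1]],
])

```text
time: 14.62
position: [0.5679, -0.0442, 0.308]
tool_rot: [-0.211, 0.977, -0.001, 0.003]
ft_force: [0.2, -0.5, 0.2]
grip_width: 0.0869
```

```bash
python3 st.py
python3 - <<'E'
from h import *
for n,C,f in(("top",(215,140,300,225),7),("scene",(190,140,270,235),6)):
    im=camera(n)[:,:,::-1].copy(); cv2.imwrite(f"pics/{n}5.png",im)
    cv2.imwrite(f"pics/c_{n}5.png",crop(im,C,f))
E
```

```text
t 14.62 grasp [ 0.5688 -0.0444  0.144 ] jaw 114.41 tilt [ 0.0055 -0.0015] F [ 0.19 -0.52  0.22] M [0.091 0.088 0.014] w 0.0869 q6 [-0.27 -2.27]
```

View pics/c_scene5.png

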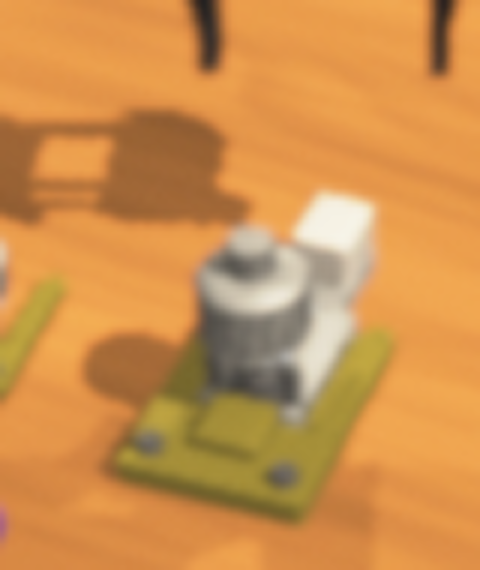

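View pics/c_top5.png

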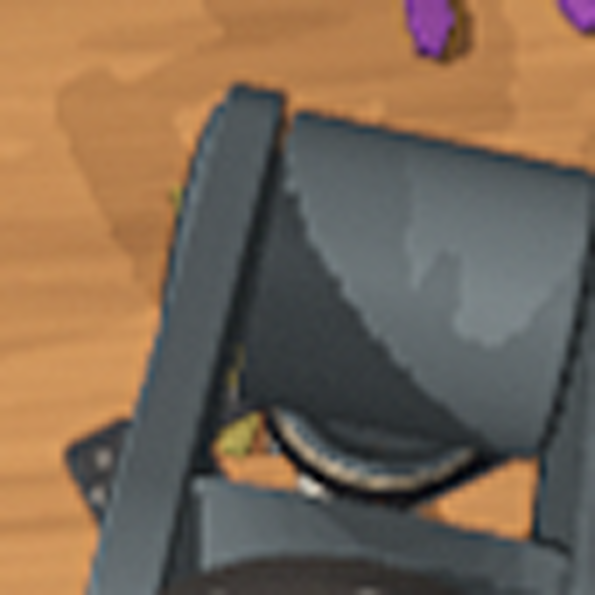

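Run:
```python
from h import *
ps=[.6568,-.0335,.1187]; C=(190,140,265,225)
im=cv2.imread("pics/scene5.png")
# shift the image by scene offset: actual = proj + off
im=np.roll(im,(-2,-1),(0,1))
cv2.imwrite("pics/ov5.png",overlay(im,"scene",C,7,[(STAND,ps,(0,0,255)),(gauge()[:3],ps,(255,0,0))]))
```

```text
(no output)
```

View pics/ov5.png

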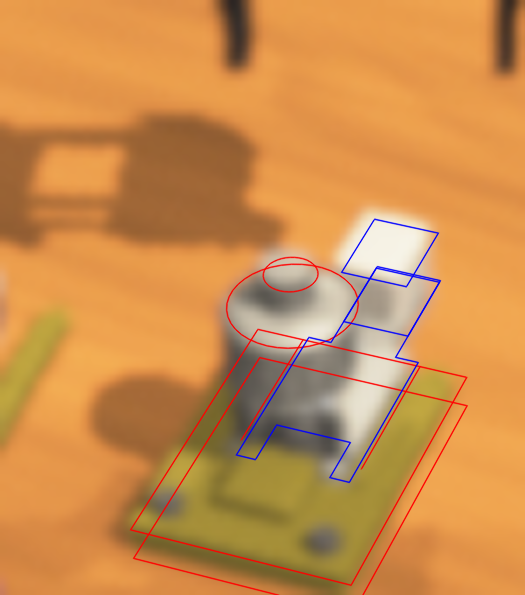

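drive_tool([
  [[0.5,0.06,0,0,0,1],[0.7,0.08,0,0,0,1],[0.8,0.1,0,0,0,1],[0.8,0.1,0,0,0,1],[0.5,0.06,0,0,0,1],[0.27,0.03,0,0,0,1],[0,0,0,0,0,0],[0,0,0,0,0,0]],
])

```text
time: 15.72
position: [0.6561, -0.0333, 0.3046]
tool_rot: [-0.501, 0.866, 0.0, -0.0]
ft_force: [1.0, -0.0, -1.3]
grip_width: 0.0868
```

```bash
python3 st.py
python3 - <<'E'
from h import *
for n,C,f in(("scene",(180,110,270,215),6),):
    im=camera(n)[:,:,::-1].copy(); cv2.imwrite(f"pics/{n}6.png",im)
    cv2.imwrite(f"pics/c_{n}6.png",crop(im,C,f))
E
```

```text
t 15.72 grasp [ 0.6559 -0.0332  0.1406] jaw 150.07 tilt [-0.0011  0.0002] F [ 0.97 -0.03 -1.3 ] M [ 0.041  0.064 -0.007] w 0.0868 q6 [-0.22 -2.84]
```

View pics/c_scene6.png

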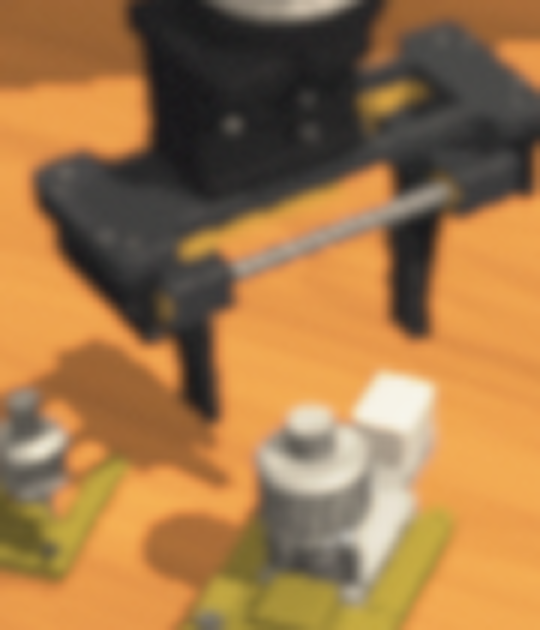

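drive_tool([
  [[0,0,-0.5,0,0,0],[0,0,-0.9,0,0,0],[0,0,-0.8,0,0,0],[0,0,-0.4,0,0,0],[0,0,0,0,0,0]],
])

```text
time: 16.4
position: [0.6562, -0.0333, 0.2385]
tool_rot: [-0.501, 0.865, 0.001, -0.001]
ft_force: [-0.3, -0.6, 0.1]
grip_width: 0.087
```

drive_tool([
  [[0,0,0,0,0,0],[0,0,0,0,0,0],[0,0,0,0,0,0],[0,0,0,0,0,0],[0,0,0,0,0,0],[0,0,0,0,0,0]],
], grip=1, force=10)

```text
time: 17.15
position: [0.6568, -0.0335, 0.2399]
tool_rot: [-0.502, 0.865, -0.0, 0.0]
ft_force: [0.8, -0.9, 1.3]
grip_width: 0.0457
```

```bash
python3 st.py
```

```text
t 17.15 grasp [ 0.657  -0.0335  0.0759] jaw 150.2 tilt [ 0.0009 -0.0003] F [ 0.83 -0.95  1.29] M [ 0.022  0.074 -0.01 ] w 0.0457 q6 [-0.22 -2.84]
```

drive_tool([
  [[0,0,0,0,0,0],[0,0,0,0,0,0],[0,0,0,0,0,0]],
], force=25)

```text
time: 17.52
position: [0.6568, -0.0334, 0.2399]
tool_rot: [-0.502, 0.865, -0.0, 0.0]
ft_force: [1.2, -1.1, 1.5]
grip_width: 0.0452
```

```bash
cat >> st.py <<'E'
print("tau6",o["joint_torque"][5].round(4))
E
python3 st.py
```

```text
t 17.52 grasp [ 0.6569 -0.0335  0.0759] jaw 150.21 tilt [ 0.0009 -0.0003] F [ 1.21 -1.13  1.5 ] M [-0.053 -0.032  0.008] w 0.0452 q6 [-0.22 -2.84]
tau6 -0.01
```

drive_tool([
  [[0,0,-0.005,0,0,-0.5],[0,0,-0.01,0,0,-1],[0,0,-0.01,0,0,-1],[0,0,-0.01,0,0,-1],[0,0,-0.01,0,0,-1],[0,0,-0.005,0,0,-0.5]],
])

```text
time: 18.27
position: [0.6565, -0.033, 0.2387]
tool_rot: [-0.26, 0.966, 0.0, -0.0]
ft_force: [-0.0, 1.3, 2.2]
grip_width: 0.0457
```

```bash
python3 st.py
```

```text
t 18.27 grasp [ 0.6565 -0.033   0.0747] jaw 120.1 tilt [-0.0002  0.0004] F [-0.01  1.3   2.2 ] M [ 0.079 -0.019 -0.005] w 0.0457 q6 [-0.22 -2.32]
tau6 -0.1671
```

drive_tool([
  [[0,0,-0.005,0,0,-0.5],[0,0,-0.005,0,0,-0.5],[0,0,-0.005,0,0,-0.5]],
])

```text
time: 18.65
position: [0.6564, -0.0329, 0.2383]
tool_rot: [-0.183, 0.983, 0.0, -0.0]
ft_force: [0.2, 0.5, 2.3]
grip_width: 0.0453
```

```bash
python3 st.py
```

```text
t 18.65 grasp [ 0.6563 -0.0328  0.0743] jaw 111.12 tilt [-0.0005  0.0008] F [0.18 0.48 2.27] M [ 0.196 -0.01   0.089] w 0.0453 q6 [-0.22 -2.16]
tau6 -0.2312
```

```bash
cat > smp.py <<'E'
from h import *
A=[]
for i in range(4):
    if i: camera("scene")
    o=robot.get_obs(); A.append([o["moment"][2],o["joint_torque"][5],o["ft_force"][2],o["position"][2]*1000])
A=np.array(A); print(A.round(3).tolist()); print("mean",A.mean(0).round(3), "t",o["time"],"w",o["grip_width"])
E
python3 smp.py
```

```text
[[0.089, -0.231, 2.271, 238.319], [-0.045, 0.043, 2.279, 238.325], [-0.07, 0.083, 2.512, 238.3], [-0.074, -0.018, 2.126, 238.299]]
mean [-2.50000e-02 -3.10000e-02  2.29700e+00  2.38311e+02] t 18.8 w 0.045027800782078395
```

drive_tool([
  [[0,0,-0.003,0,0,-0.3],[0,0,-0.003,0,0,-0.3]],
])

```text
time: 19.05
position: [0.6564, -0.0329, 0.2381]
tool_rot: [-0.152, 0.988, 0.0, -0.0]
ft_force: [-0.1, 3.3, 4.1]
grip_width: 0.0453
```

```bash
python3 smp.py
```

```text
[[-0.003, -0.129, 4.067, 238.142], [-0.005, 0.033, 4.771, 238.1], [-0.049, 0.02, 4.074, 238.108], [-0.024, -0.036, 4.314, 238.13]]
mean [-2.0000e-02 -2.8000e-02  4.3070e+00  2.3812e+02] t 19.2 w 0.045732615014605925
```

drive_tool([
  [[0,0,-0.005,0,0,-0.5],[0,0,-0.005,0,0,-0.5]],
])

```text
time: 19.45
position: [0.6564, -0.0328, 0.2379]
tool_rot: [-0.1, 0.995, 0.001, -0.0]
ft_force: [-0.8, 4.3, 5.3]
grip_width: 0.0454
```

```bash
python3 smp.py
python3 - <<'E'
from h import *
im=camera("scene")[:,:,::-1].copy();cv2.imwrite("pics/scene7.png",im)
cv2.imwrite("pics/c_scene7.png",crop(im,(200,150,260,210),10))
E
```

```text
[[0.031, -0.233, 5.344, 237.879], [-0.076, 0.042, 5.586, 237.866], [-0.09, 0.081, 4.545, 237.876], [-0.062, -0.028, 5.158, 237.875]]
mean [-4.90000e-02 -3.50000e-02  5.15800e+00  2.37874e+02] t 19.6 w 0.04517728037869085
```

View pics/c_scene7.png

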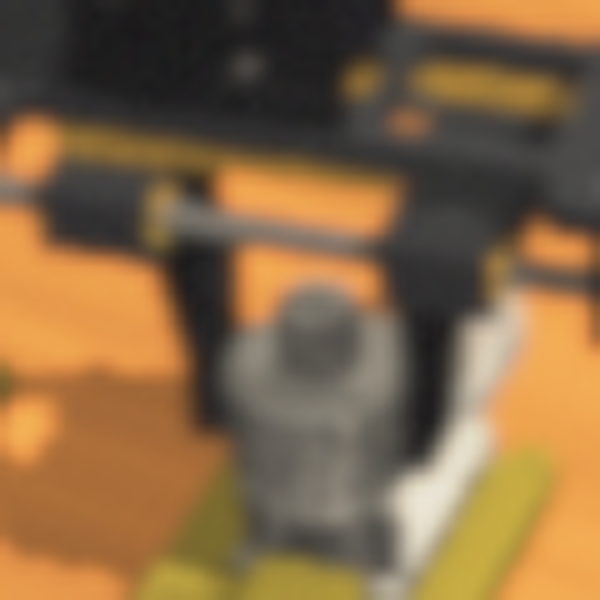

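drive_tool([
  [[0,0.03,0.015,0,0,0],[0,0,0,0,0,0]],
])

```text
time: 19.9
position: [0.6564, -0.0326, 0.2379]
tool_rot: [-0.101, 0.995, 0.0, -0.0]
ft_force: [-0.7, 2.8, 3.7]
grip_width: 0.0452
```

```bash
python3 st.py
```

```text
t 19.9 grasp [ 0.6563 -0.0326  0.0739] jaw 101.62 tilt [-0.0007  0.0001] F [-0.69  2.8   3.69] M [ 0.537  0.122 -0.014] w 0.0452 q6 [-0.22 -1.99]
tau6 -0.0339
```

drive_tool([
  [[0,0,-0.005,0,0,-0.5],[0,0,-0.005,0,0,-0.5],[0,0,-0.005,0,0,-0.5],[0,0,-0.005,0,0,-0.5]],
])

```text
time: 20.4
position: [0.6564, -0.0324, 0.2374]
tool_rot: [0.004, 1.0, 0.0, -0.0]
ft_force: [-0.6, 4.6, 2.8]
grip_width: 0.0452
```

```bash
python3 st.py
```

```text
t 20.4 grasp [ 0.6563 -0.0323  0.0734] jaw 89.53 tilt [-0.0007  0.0006] F [-0.62  4.57  2.82] M [0.671 0.133 0.053] w 0.0452 q6 [-0.22 -1.78]
tau6 -0.2294
```

drive_tool([
  [[0,0.02,-0.005,0,0,-0.5],[0,0.02,-0.005,0,0,-0.5],[0,0,-0.005,0,0,-0.5],[0,0,-0.005,0,0,-0.5]],
])

```text
time: 20.9
position: [0.6564, -0.0318, 0.2369]
tool_rot: [0.109, 0.994, -0.0, -0.0]
ft_force: [-0.5, 2.2, 3.2]
grip_width: 0.0452
```

```bash
python3 st.py
```

```text
t 20.9 grasp [ 0.6563 -0.0319  0.0729] jaw 77.54 tilt [-0.0007 -0.0003] F [-0.53  2.21  3.16] M [0.432 0.169 0.06 ] w 0.0452 q6 [-0.22 -1.57]
tau6 -0.232
```

drive_tool([
  [[0,0,-0.005,0,0,-0.5],[0,0,-0.005,0,0,-0.5],[0,0,-0.005,0,0,-0.5],[0,0,-0.005,0,0,-0.5]],
])

```text
time: 21.4
position: [0.6565, -0.0316, 0.2364]
tool_rot: [0.212, 0.977, -0.0, -0.0]
ft_force: [-1.0, 2.2, 2.9]
grip_width: 0.0455
```

```bash
python3 st.py
```

```text
t 21.4 grasp [ 0.6564 -0.0316  0.0724] jaw 65.53 tilt [-0.0004  0.0001] F [-1.01  2.17  2.95] M [0.506 0.071 0.046] w 0.0455 q6 [-0.22 -1.36]
tau6 -0.231
```

drive_tool([
  [[0,0.01,-0.005,0,0,-0.5],[0,0,-0.005,0,0,-0.5],[0,0,-0.005,0,0,-0.5],[0,0,-0.005,0,0,-0.5]],
])

```text
time: 21.9
position: [0.6566, -0.0314, 0.2359]
tool_rot: [0.313, 0.95, 0.0, -0.0]
ft_force: [-0.3, 2.8, 2.9]
grip_width: 0.0451
```

```bash
python3 st.py
```

```text
t 21.9 grasp [ 0.6566 -0.0313  0.0719] jaw 53.53 tilt [-0.0001  0.0001] F [-0.33  2.79  2.89] M [0.529 0.077 0.01 ] w 0.0451 q6 [-0.22 -1.15]
tau6 -0.2307
```

drive_tool([
  [[0,0,-0.005,0,0,-0.5],[0,0,-0.005,0,0,-0.5],[0,0,-0.005,0,0,-0.5],[0,0,-0.005,0,0,-0.5]],
])

```text
time: 22.4
position: [0.6567, -0.0312, 0.2354]
tool_rot: [0.41, 0.912, 0.0, 0.0]
ft_force: [0.4, 3.9, 1.9]
grip_width: 0.0454
```

```bash
python3 st.py
```

```text
t 22.4 grasp [ 0.6568 -0.0311  0.0714] jaw 41.53 tilt [0.0004 0.0003] F [0.36 3.9  1.89] M [0.607 0.012 0.058] w 0.0454 q6 [-0.22 -0.94]
tau6 -0.2297
```

drive_tool([
  [[0,0.02,-0.005,0,0,-0.5],[0,0,-0.005,0,0,-0.5],[0,0,-0.005,0,0,-0.5],[0,0,-0.005,0,0,-0.5]],
])

```text
time: 22.9
position: [0.6569, -0.0309, 0.2349]
tool_rot: [0.504, 0.864, 0.0, 0.0]
ft_force: [0.8, 3.7, 2.1]
grip_width: 0.0454
```

```bash
python3 st.py
```

```text
t 22.9 grasp [ 0.657  -0.0309  0.0709] jaw 29.54 tilt [ 0.001  -0.0002] F [0.77 3.65 2.06] M [ 0.452 -0.051  0.038] w 0.0454 q6 [-0.22 -0.73]
tau6 -0.2296
```

drive_tool([
  [[0,0,-0.005,0,0,-0.5],[0,0,-0.005,0,0,-0.5],[0,0,-0.005,0,0,-0.5],[0,0,-0.005,0,0,-0.5]],
])

```text
time: 23.4
position: [0.657, -0.0308, 0.2344]
tool_rot: [0.591, 0.807, 0.0, 0.001]
ft_force: [1.1, 2.6, 1.7]
grip_width: 0.0456
```

```bash
python3 st.py
```

```text
t 23.4 grasp [ 0.6573 -0.0308  0.0704] jaw 17.53 tilt [ 0.0016 -0.    ] F [1.13 2.63 1.65] M [ 0.467 -0.126  0.082] w 0.0456 q6 [-0.22 -0.52]
tau6 -0.2283
```

drive_tool([
  [[0,0,-0.005,0,0,-0.5],[0,0,-0.005,0,0,-0.5],[0,0,-0.005,0,0,-0.5]],
])

```text
time: 23.78
position: [0.6572, -0.0308, 0.2341]
tool_rot: [0.653, 0.758, 0.001, 0.001]
ft_force: [1.0, 3.6, 2.5]
grip_width: 0.0456
```

```bash
python3 st.py
```

```text
t 23.77 grasp [ 0.6575 -0.0308  0.0701] jaw 8.53 tilt [ 0.0021 -0.    ] F [0.95 3.63 2.54] M [ 0.509 -0.084  0.051] w 0.0456 q6 [-0.22 -0.37]
tau6 -0.2275
```

drive_tool([
  [[0,0,-0.005,0,0,-0.5],[0,0,-0.005,0,0,-0.5],[0,0,-0.005,0,0,-0.5]],
])

```text
time: 24.15
position: [0.6573, -0.0307, 0.2337]
tool_rot: [0.71, 0.704, 0.001, 0.001]
ft_force: [1.7, 4.2, 1.0]
grip_width: 0.0455
```

```bash
python3 st.py
```

```text
t 24.15 grasp [ 0.6577 -0.0307  0.0697] jaw -0.46 tilt [ 0.0026 -0.    ] F [1.7  4.18 1.04] M [ 0.481 -0.266  0.02 ] w 0.0455 q6 [-0.22 -0.21]
tau6 -0.2107
```

drive_tool([
  [[0.02,0.02,-0.005,0,0,-0.5],[0,0.02,-0.005,0,0,-0.5],[0,0,-0.005,0,0,-0.5]],
])

```text
time: 24.52
position: [0.6577, -0.0305, 0.2333]
tool_rot: [0.763, 0.647, 0.0, 0.001]
ft_force: [1.6, 0.6, 0.7]
grip_width: 0.045
```

```bash
python3 st.py
```

```text
t 24.52 grasp [ 0.658  -0.0307  0.0693] jaw -9.43 tilt [ 0.0019 -0.0015] F [1.56 0.62 0.69] M [ 0.129 -0.028  0.107] w 0.045 q6 [-0.22 -0.05]
tau6 -0.1713
```

drive_tool([
  [[0,0,-0.005,0,0,-0.5],[0,0,-0.005,0,0,-0.5],[0,0,-0.005,0,0,-0.5]],
])

```text
time: 24.9
position: [0.6578, -0.0305, 0.233]
tool_rot: [0.811, 0.585, 0.001, 0.001]
ft_force: [1.6, 1.4, 1.0]
grip_width: 0.0451
```

```bash
python3 st.py
```

```text
t 24.9 grasp [ 0.6582 -0.0308  0.069 ] jaw -18.43 tilt [ 0.0024 -0.0016] F [1.65 1.35 1.04] M [ 0.163 -0.093  0.153] w 0.0451 q6 [-0.22  0.11]
tau6 -0.131
```

drive_tool([
  [[0,0,-0.002,0,0,-0.2]],
])

```text
time: 25.02
position: [0.6578, -0.0305, 0.2329]
tool_rot: [0.817, 0.577, 0.001, 0.001]
ft_force: [2.5, -0.3, -0.0]
grip_width: 0.0456
```

```bash
python3 smp.py; python3 st.py
```

```text
[[0.193, 0.09, -0.035, 232.928], [0.059, 0.156, -0.563, 232.959], [0.122, 0.124, -0.756, 232.937], [0.1, 0.077, -2.177, 232.959]]
mean [ 1.19000e-01  1.12000e-01 -8.83000e-01  2.32946e+02] t 25.175 w 0.04535530468487633
t 25.18 grasp [ 0.6582 -0.0307  0.069 ] jaw -19.56 tilt [ 0.0026 -0.0014] F [ 4.1  -1.07 -2.18] M [-0.173 -0.428  0.1  ] w 0.0454 q6 [-0.22  0.13]
tau6 0.0771
```

drive_tool([
  [[0,0,0,0,0,0],[0,0,0,0,0,0],[0,0,0,0,0,0],[0,0,0,0,0,0],[0,0,0,0,0,0],[0,0,0,0,0,0]],
], grip=0)

```text
time: 25.92
position: [0.6571, -0.0298, 0.2331]
tool_rot: [0.817, 0.576, -0.0, -0.0]
ft_force: [0.6, -0.7, -0.2]
grip_width: 0.0861
```

```bash
python3 smp.py; python3 st.py;python3 - <<'E'
from h import *
im=camera("scene")[:,:,::-1].copy();cv2.imwrite("pics/scene8.png",im)
cv2.imwrite("pics/c_scene8.png",crop(im,(190,140,265,225),7))
E
```

```text
[[-0.045, -0.0, -0.243, 233.074], [0.036, -0.0, -0.657, 233.069], [-0.005, -0.0, -0.003, 233.05], [0.018, -0.0, -0.923, 233.055]]
mean [ 1.00000e-03 -0.00000e+00 -4.57000e-01  2.33062e+02] t 26.075 w 0.08670829412090017
t 26.07 grasp [ 0.6571 -0.0298  0.0691] jaw -19.59 tilt [-0.0001  0.    ] F [-0.66  0.52 -0.92] M [-0.056  0.075  0.018] w 0.0867 q6 [-0.21  0.13]
tau6 -0.0001
```

View pics/c_scene8.png

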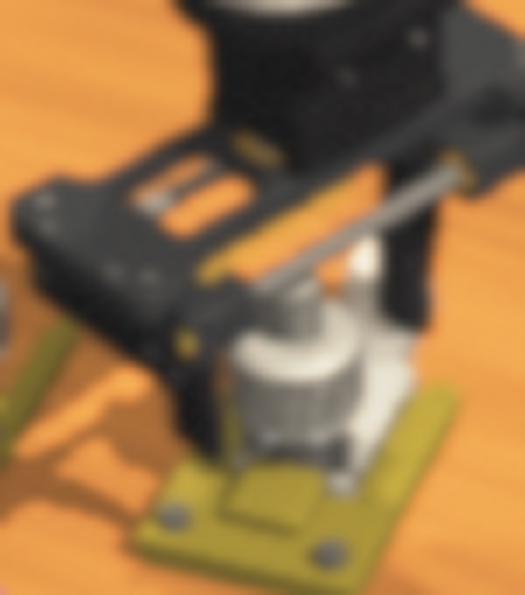

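Released. There is time to spare, so I regrip and feel the drag again as a check.

drive_tool([
  [[0.02,-0.03,0,0,0,0],[0,0,0,0,0,0],[0,0,0,0,0,0],[0,0,0,0,0,0],[0,0,0,0,0,0],[0,0,0,0,0,0],[0,0,0,0,0,0],[0,0,0,0,0,0]],
], grip=1, force=25)

```text
time: 27.12
position: [0.658, -0.0307, 0.2331]
tool_rot: [0.817, 0.576, 0.0, 0.001]
ft_force: [2.8, -0.9, -2.5]
grip_width: 0.0453
```

```bash
python3 smp.py
```

```text
[[0.003, 0.016, -2.472, 233.094], [0.022, 0.016, -2.027, 233.101], [-0.003, 0.016, -3.38, 233.116], [0.036, 0.017, -2.721, 233.076]]
mean [ 1.40000e-02  1.60000e-02 -2.65000e+00  2.33097e+02] t 27.275 w 0.045341735297527636
```

drive_tool([
  [[0,0,-0.002,0,0,-0.2],[0,0,-0.002,0,0,-0.2]],
])

```text
time: 27.52
position: [0.658, -0.0307, 0.233]
tool_rot: [0.829, 0.559, 0.0, 0.001]
ft_force: [4.9, -1.5, -3.2]
grip_width: 0.045
```

```bash
python3 smp.py
```

```text
[[0.144, 0.057, -3.208, 233.012], [0.109, 0.164, -3.267, 233.015], [0.075, 0.138, -3.613, 233.023], [0.075, 0.08, -3.637, 233.033]]
mean [ 1.01000e-01  1.10000e-01 -3.43100e+00  2.33021e+02] t 27.675 w 0.04535124946888559
```

drive_tool([
  [[0,0,0,0,0,0],[0,0,0,0,0,0],[0,0,0,0,0,0],[0,0,0,0,0,0],[0,0,0,0,0,0],[0,0,0,0,0,0]],
], grip=0)

```text
time: 28.42
position: [0.6575, -0.0305, 0.2329]
tool_rot: [0.829, 0.559, -0.0, -0.0]
ft_force: [-0.7, -0.6, -0.6]
grip_width: 0.0858
```

drive_tool([
  [[0,0,0.4,0,0,0],[0,0,0.8,0,0,0],[0,0,1,0,0,0],[0,0,1,0,0,0],[0,0,1,0,0,0],[0,0,1,0,0,0],[0,0,0.5,0,0,0],[0,0,0,0,0,0]],
])

```text
time: 29.42
position: [0.6577, -0.0306, 0.3773]
tool_rot: [0.829, 0.559, 0.001, 0.001]
ft_force: [0.7, -0.3, -0.9]
grip_width: 0.0871
```

drive_tool([
  [[-1,0,0,0,0,0],[-1,0,0,0,0,0],[-1,0,0,0,0,0],[-1,0,0,0,0,0],[-1,0,0,0,0,0],[-0.5,0,0,0,0,0],[0,0,0,0,0,0],[0,0,0,0,0,0]],
])

```text
time: 30.42
position: [0.521, -0.0308, 0.3755]
tool_rot: [0.829, 0.559, 0.001, 0.001]
ft_force: [-0.2, 0.3, 0.7]
grip_width: 0.0873
```

```bash
python3 st.py;python3 - <<'E'
from h import *
for n,C,f in(("top",(215,140,300,225),7),("scene",(190,140,265,225),7)):
    im=camera(n)[:,:,::-1].copy(); cv2.imwrite(f"pics/{n}9.png",im)
    cv2.imwrite(f"pics/c_{n}9.png",crop(im,C,f))
E
```

```text
t 30.43 grasp [ 0.5212 -0.0308  0.2115] jaw -22.0 tilt [ 0.0014 -0.0003] F [-0.21  0.29  0.71] M [-0.058  0.088 -0.002] w 0.0873 q6 [-0.27  0.11]
tau6 -0.0006
```

View pics/c_scene9.png

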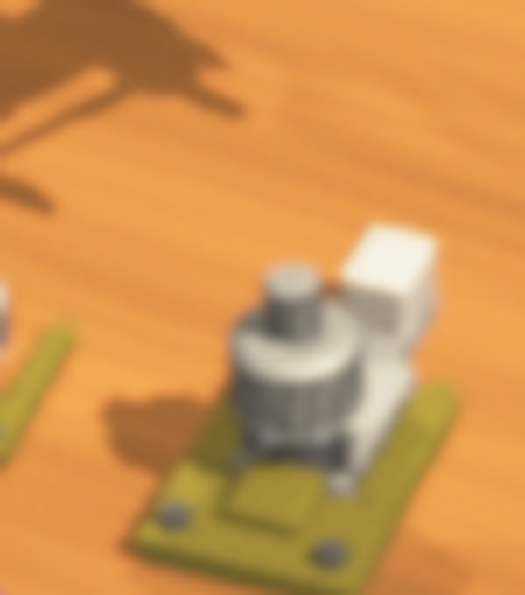

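View pics/c_top9.png

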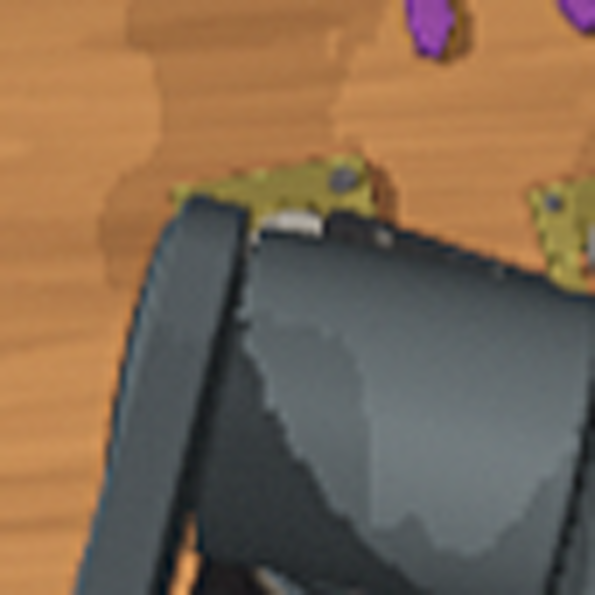

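View pics/scene9.png

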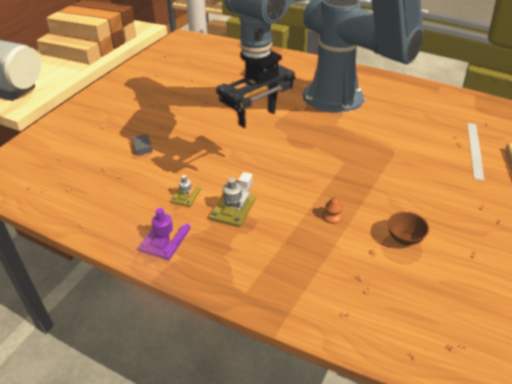

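Run:
```python
from h import *
a=cv2.imread("pics/scene5.png",0).astype(np.float32);b=cv2.imread("pics/scene9.png",0).astype(np.float32)
for nm,(x0,y0,x1,y1) in dict(block=(237,168,257,190),foot=(206,204,250,226),finial=(315,190,350,228),bowl=(380,205,435,250),tin=(125,128,158,160)).items():
    T=a[y0:y1,x0:x1]; R=cv2.matchTemplate(cv2.resize(b[y0-4:y1+4,x0-4:x1+4],None,fx=8,fy=8,interpolation=cv2.INTER_CUBIC),cv2.resize(T,None,fx=8,fy=8,interpolation=cv2.INTER_CUBIC),cv2.TM_CCOEFF_NORMED)
    _,v,_,l=cv2.minMaxLoc(R); print(nm,v,np.array(l)/8-4)
```

```text
block 0.9286971092224121 [0.125 0.125]
foot 0.9638047218322754 [0.25  0.125]
finial 0.9928520321846008 [0.125 0.   ]
bowl 0.9998676180839539 [0. 0.]
tin 0.6454135775566101 [-1.  -1.5]
```

```bash
python3 -c "
from rig import robot
print(robot.hand_in())"
```

```text
the job is handed in; nothing more can be done
None
```

The gauge is home in the larger olive stand's channel with the collar resting on its pins, and I handed the job in at about 30 s. No verdict is reported.

**What I did:**
- I slid the gauge in fork first until it stopped firmly against the boss, with about 11 N of push.
- I then spun the collar down about 7 mm in one clockwise stroke and stopped when I felt the extra drag.
- I let go, regripped, turned it about 2.4° more as a check, let go again and backed the arm away.

**Last checks:**
- **Nip:** wrist moment and last-joint torque rose by about 0.12–0.15 N m over the free-turning level, which is about 10 N. Turn past first touch gives up to 12 N and the joint torque alone during the turn gave the lowest, about 7.5 N. All are inside the 3–20 N limits.
- **Gauge, finial and bowl:** between the pictures before and after the collar work, the gauge block, finial and bowl moved less than 0.2 pixel, where one pixel is about 2 mm.
- **Tin:** the image match for the tin was poor (0.65, suggesting a shift of 1 to 1.5 pixels). I think this is the arm's shadow falling on it. By eye it sits at the same pixel as before, and the arm never came near it.
- **Home position:** this rests on the firm stop and an image overlay good to about 2 mm. I could not measure it more closely.

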